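Isolate the glaze turntable and hold the tall jar at the pointer

ROBOT

A 6-joint arm with a two-finger parallel gripper is mounted at the origin on the work surface. World frame = base frame: x ahead of the robot, y to its left, z up, the work surface at z = 0. Lengths are in m, angles in rad, forces in N, time in s.
With the tool pointing down it reaches from about 0.275 to 0.75 m from the base axis. Payload 10.2 kg.
Tool frame: the origin (TCP) lies at the very end of the fingers, on their centre line; the grasp point (between the pads) lies 19 mm behind it (ctrl.grip_depth is the distance from the TCP to the grasp point, in m); x points along the fingers, y is the direction in which the jaws open and shut, and the axes are right-handed (so a half turn about x gives the same grasp; the last joint's range is limited). The gripper opens to 88 mm and grips with 3 to 60 N. Pads are 18 mm wide; open, the fingers measure 123 mm over their backs; the gripper's body (75 mm by 187 mm) begins 45 mm behind the grasp point.
Start: joints at [-1.427, 0.313, 1.498, -0, 1.331, -0.223], TCP at [0.188, -0.49, 0.239] pointing down, gripper open.
Joint ranges: [-2.94, 2.94], [-0.97, 2.17], [0.19, 2.56], [-1.23, 4.37], [0.02, 3.11], [-2.88, 2.88]. Speed limits (rad/s): [2.39, 2.39, 3.01, 3.14, 3.14, 3.14].

INTERFACE

Orientations are given as a rotation vector (axis times angle).
In Python, from bench import readout, vision, ctrl, spotter gives the robot as it stands.
- The arm moves only by the tool step_arm, never from a script. Its argument "targets" is a list of rows, each an object with "dp": the shift along the tool's x, y, z in m, a list of three; "turn": the turn about the tool's x in rad; "gripper": the gripper's target within -1 to 1 (shut at 1, half-way at 0, fully open at -1). A call has 1 to 10 rows; each row shifts and turns the commanded pose from where the row before left it, along the tool's axes as they then stand; what a row does not reach is not made up. A row lasts 1/8 s, in which the tool goes at most 62.5 mm and 10.7 degrees, less where a joint would pass 70% of its speed; a pose out of reach is approached as far as the arm can. A call is refused whole if a number of a shift passes 0.0625 or a number of a turn 0.188, either way. A call with a gripper value outside its range is refused whole. The fingers move at their own pace and stop on an object; the grip force is fixed at half the most. Time passes only in rows, so rows that do not move let the fingers close. It gives the time, the measured TCP pose, the force and the opening at its end, in the units of the state.
- readout.read_state(): the state, without advancing time (a new reading comes with each control period).
- vision.camera(name): name is "scene" or "top" or "wrist"; returns a dict with "pixels" (420x560x3 uint8, red, green, blue), "depth" (420x560 float32, m along the optical axis (not along the pixel's ray), 0 where there is no reading), "fx", "fy", "cx", "cy" (pixels), "eye" and "attitude" of the camera in the world; the wrist camera has in their place "T_tool_cam" (4x4, takes a point from camera to tool coordinates, whose origin is the TCP and whose axes are the tool frame's). Camera axes: x right, y down, z forward; pixel columns grow to the right and rows downward; lengths in m; the calibration is good to about 2 mm. A picture is of the moment at which its call begins: read the wrist's pose just before it.
- ctrl.sign_off(): hands the job in, once; it reports no verdict.
Trained networks look in a picture, given as the dict that the camera call returned (one of the last four; its "shot" number tells which), for a name from the list of things; names that differ only in an ending like _2 or _b are one class to them, and where a whole thing is asked for, a point or a joint stands for the part that bears it (a point fixed in the world has none). Each returns a list of dicts, best first, with "conf" (0 to 1); they miss things now and then, are a little off and sometimes report something else, mostly with a low value. They report only what shows in the picture. A call takes as long as a camera call. They do not tell look-alikes from the thing itself.
- spotter.spot_in(picture, label): "box" ([left, top, right, bottom] in pixels, round what is visible of it).
The state is a dict: "t": time; "q": joint angles; "qvel": joint speeds; "effort": joint torques, N m; "eef_pos": TCP position; "ee_rot": TCP orientation; "ft_force": force on the tool from outside, world axes, zero at the start; "wrist_torque": the same for the moment, N m; "gripper_width": opening from 0.0 (shut) to 1.0 (fully open).
Only numpy, scipy, OpenCV 4.12 (cv2) and the standard library are available. Lean on these libraries where they do the work, as an engineer would, in place of code of your own. Each camera call takes 0.05 s, during which the arm holds its last target.

TASK

Switch off the motorised glaze turntable at its isolator by turning the black handle a full quarter turn anticlockwise (seen from above) to its stop, and only then turn the turntable by hand until the tall narrow jar stands directly in line with the steel pointer on the turntable's base. Finish while still holding the tall jar firmly there so that the turntable stays still; do not let go. Leave the loose pots and tools on the bench where they are.

Things in the scene. Friction and masses are not known exactly. Their poses are not given: they have to be found in the camera images.
- isolator_box: grey isolator box fixed to the bench, 100 mm (its x) by 85 mm (its y), 60 mm high, with a black disc 60 mm across and 6 mm thick on top; origin at the centre of its underside, z up. It may stand left or right of the turntable and be turned.
- isolator (a joint): angle of the isolator's black handle about the vertical axis through the box's centre: 0 = on (handle along the box's x), 1.571 = off (handle along the box's y); grows anticlockwise seen from above. It has a firm stop at each end, is stiff (friction about 0.08 N m) and stays where it is left; it starts on.
- isolator_grip (a point): point on the isolator handle's turning axis, 88 mm above the bench, turning with the handle; its x axis runs along the handle, with the pointed nose towards -x. The handle is an upright bar 14 mm thick (its y), from 31 mm on the nose side to 30 mm on the other side of the axis (its x), from 66 to 98 mm above the bench.
- wheel_base: cream square base of the turntable, 190 mm wide, fixed to the bench; origin at the centre of its underside, z up. A steel pointer on a bracket stands on its -x side: an upright plate 36 mm wide, 178 to 188 mm from the axis, carrying a flat diamond-shaped head whose sharp corner is 151 mm from the axis, 74 mm high, aimed at the axis.
- wheel_axis (a point): centre of the turntable disc on its top face, 60 mm above the bench. The aluminium disc is 270 mm across, turns freely either way without stops on this vertical axis and stays where it is left (friction about 0.03 N m). It carries five clay-coloured jars, all fixed to it, equally spaced (72 degrees) 95 mm from the axis: the tall one and four short ones, 48 to 58 mm across and at most 60 mm high.
- tall_jar: the tall narrow jar, fixed to the disc: a cylinder 44 mm in diameter, 115 mm high, with a lid knob 16 mm across and 15 mm high on top of that; origin at the centre of its underside, 60 mm above the bench, z up, x axis pointing away from the turntable's axis.
- jar_grip (a point): point on the tall jar's own axis 95 mm above its underside (155 mm above the bench), clear of the short jars for gripping the 44 mm cylinder.
- front_spot (a point): fixed point on the line from the turntable's axis to the pointer, 95 mm from the axis, at the disc's top: where the tall jar's underside centre belongs.
- beaker: loose clay beaker, 72 mm across, 85 mm high, origin at its underside; a bystander.
- bowl: loose clay bowl, 110 mm across, 45 mm high, origin at its underside; a bystander.
- brush: loose brush lying on the bench; a bystander.
- rib: loose flat wooden throwing rib, 100 by 50 by 8 mm, lying on the bench; a bystander.
Things that resemble listed ones, but are neither listed nor needed, are in the scene too. Several things look just like the isolator_box: the one meant starts farthest from the robot's base.

How it is judged:
On the way, in this order (a step that is already met when the one before it is completed fails the run):
1. the isolator handle is at off (value of joint isolator above 1.35 rad), for 0.2 s.
2. the tall jar is in line with the pointer (horizontal distance between tall_jar and front_spot below 0.012 m), for 0.2 s.
At the end, for the whole second after the job is handed in: the isolator handle is at off (beyond 1.35 rad), the tall jar is within 12 mm of the spot in line with the pointer and still (under 10 mm/s), and the fingers are holding it with more than 2 N (value of joint isolator above 1.35 rad and horizontal distance between tall_jar and front_spot below 0.012 m and linear speed of tall_jar below 0.01 m/s and contact force between the fingers and tall_jar above 2 N); the arm keeps its last pose, push and grip.
It fails at once if the turntable is turned (tall jar moved more than 10 mm) while the isolator is not off (value of joint isolator below 1.1 rad and distance of tall_jar from where it was at the start of the episode above 0.01 m).
It fails at once if a loose pot or tool is moved more than 25 mm (distance of any of beaker, bowl, brush, rib from where it was at the start of the episode above 0.025 m).
It also fails if it takes over 58 s, if anything falls off the work surface, if the arm or the gripper's body presses on something with over 40 N, if the wrist force passes 120 N, or if a joint passes its speed limit or range.

## Working session

There is one attempt and no reset: what is moved stays moved. The work goes in short steps, Python scripts to look and compute and a tool call to move; the robot and the scene stay as the last step left them, time stands still between calls to the robot, and variables do not carry over. Pictures are saved under pics/ and viewed, and the job is handed in when it is done.

Besides the shell and the picture viewer there is one more tool, called after ">>>" by a JSON object that holds its "name" and its "arguments", one argument or row to a line. step_arm: Moves the arm, as the interface text tells. Its arguments: {"type":"object","properties":{"targets":{"type":"array","items":{"type":"object","properties":{"dp":{"type":"array","items":{"type":"number"}},"turn":{"type":"number"},"gripper":{"type":"number"}}}}},"required":["targets"]}

```bash
ls; mkdir -p pics
cat > h.py <<'E'
import numpy as np,cv2
from scipy.spatial.transform import Rotation as R
from bench import readout,vision,ctrl,spotter
def save(p,n): cv2.imwrite('pics/'+n+'.png',p['pixels'][:,:,::-1])
def cloud(p):
    d=p['depth'];v,u=np.mgrid[:d.shape[0],:d.shape[1]]
    c=np.stack([(u-p['cx'])/p['fx']*d,(v-p['cy'])/p['fy']*d,d],-1)
    if 'T_tool_cam' in p:
        s=p['state'];T=p['T_tool_cam'];c=c@T[:3,:3].T+T[:3,3]
        return c@R.from_rotvec(s['ee_rot']).as_matrix().T+s['eef_pos']
    A=np.array(p['attitude']);A=A if A.shape==(3,3) else R.from_rotvec(A).as_matrix()
    return c@A.T+np.array(p['eye'])
def cam(n):
    s=readout.read_state();p=vision.camera(n);p['state']={k:np.array(v) for k,v in s.items()};return p
E
python3 - <<'E'
from h import *
s=readout.read_state();print(s)
for n in ['scene','top']:
    p=cam(n);save(p,n+'0');print(n,p['eye'],p['attitude'],p['fx'])
    np.save(n+'_c.npy',cloud(p))
    for l in ['isolator_box','isolator','wheel_base','tall_jar','beaker','bowl','brush','rib']:
        print(l,[(np.round(b['box']).astype(int).tolist(),round(b['conf'],2)) for b in spotter.spot_in(p,l)])
E
```

```text
pics
{'t': 0.0, 'q': array([-1.42736895e+00,  3.13437933e-01,  1.49842608e+00, -2.39887079e-05,
        1.33100757e+00, -2.23369178e-01]), 'qvel': array([ 0.00157491,  0.00069885,  0.00012999, -0.00195909, -0.00202164,
        0.00073317]), 'effort': array([-3.46231154e-04, -4.02212727e+01, -2.52267766e+01,  6.94537838e-02,
        3.53622087e-02, -8.70548297e-05]), 'eef_pos': array([ 0.18824114, -0.48982744,  0.23817139]), 'ee_rot': array([ 2.02179427,  0.37632296, -2.02173705]), 'ft_force': array([-0.1245173 , -0.51123111,  0.12914794]), 'wrist_torque': array([ 0.01766767, -0.07878716, -0.00243029]), 'gripper_width': 0.9981281586461597}
scene [ 1.55269963 -0.39482473  0.86656449] [-1.84780284 -1.29158607  0.71753884] 398.4673468423216
isolator_box [([196, 200, 233, 236], 0.95), ([211, 228, 245, 270], 0.71)]
isolator [([220, 227, 228, 243], 0.68), ([209, 204, 218, 215], 0.6), ([168, 192, 176, 203], 0.44)]
wheel_base [([292, 178, 374, 258], 0.86)]
tall_jar [([221, 226, 235, 243], 0.72)]
beaker [([297, 179, 374, 260], 0.75), ([394, 185, 411, 211], 0.64)]
bowl []
brush [([316, 257, 366, 302], 0.79)]
rib [([253, 283, 290, 302], 0.56)]
top [ 0.40621827 -0.05796797  1.32149737] [-2.15435573  2.18114892 -0.09592704] 430.66588438305706
isolator_box [([327, 232, 365, 281], 0.94), ([323, 177, 359, 221], 0.75), ([368, 277, 415, 325], 0.66), ([165, 151, 262, 255], 0.3)]
isolator [([387, 295, 405, 314], 0.69), ([340, 192, 351, 212], 0.6), ([343, 249, 352, 272], 0.52)]
wheel_base [([167, 149, 261, 256], 0.65)]
tall_jar [([168, 188, 194, 211], 0.85)]
beaker [([100, 203, 130, 230], 0.92)]
bowl [([423, 196, 461, 232], 0.69), ([341, 196, 349, 212], 0.52)]
brush [([241, 96, 256, 160], 0.84)]
rib [([296, 128, 327, 146], 0.79)]
```

View pics/top0.png

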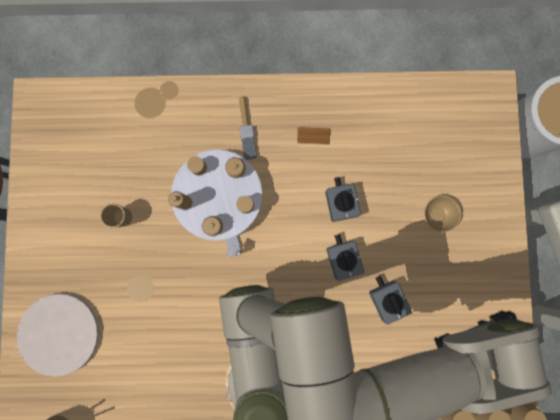

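View pics/scene0.png

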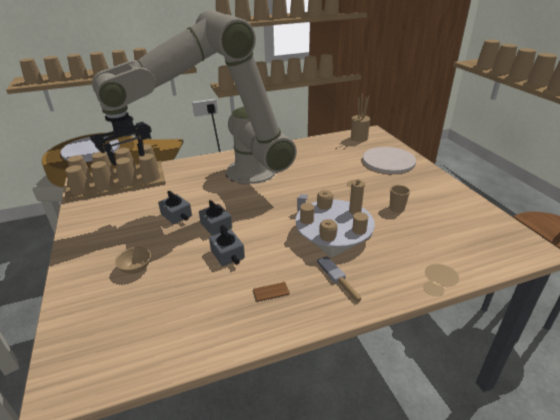

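Run:
```python
import numpy as np,cv2
c=np.load('top_c.npy')
for n,(l,t,r,b) in dict(A=(327,232,365,281),B=(323,177,359,221),C=(368,277,415,325),bk=(100,203,130,230),bowl=(423,196,461,232),brush=(241,96,256,160),rib=(296,128,327,146)).items():
    q=c[t-4:b+5,l-4:r+5].reshape(-1,3); z=q[:,2]
    m=(z>.05)&(z<.072) if len(n)==1 else z>.006
    print(n,np.median(q[m],0).round(3),z.max().round(3),m.sum())
    if len(n)==1:
        rr=cv2.minAreaRect((q[m][:,:2]*1000).astype(np.float32));print('  top',rr, 'bowlrange')
        h=q[(z>.08)&(z<.11)];
        if len(h)>4: print('  handle',cv2.minAreaRect((h[:,:2]*1000).astype(np.float32)),len(h))
q=c.reshape(-1,3);t=q[(q[:,2]>.15)&(q[:,2]<.22)];print('tall',t.mean(0),t.min(0),t.max(0),len(t))
```

```text
A [ 0.355 -0.234  0.059] 1.321 876
  top ((355.9825744628906, -239.09014892578125), (99.84099578857422, 85.67141723632812), 15.464682579040527) bowlrange
  handle ((356.2627868652344, -238.53622436523438), (58.281272888183594, 14.68549919128418), 14.774235725402832) 114
B [ 0.524 -0.231  0.059] 1.321 834
  top ((527.2976684570312, -236.48251342773438), (100.0399169921875, 85.62810516357422), 10.672029495239258) bowlrange
  handle ((526.5947265625, -236.1879119873047), (58.758914947509766, 13.967222213745117), 10.17785930633545) 113
C [ 0.235 -0.362  0.059] 1.321 895
  top ((232.78717041015625, -368.1425476074219), (100.25279235839844, 85.42949676513672), 23.495750427246094) bowlrange
  handle ((233.47134399414062, -367.4377136230469), (60.22383117675781, 14.480637550354004), 23.75531578063965) 129
bk [0.495 0.45  0.056] 1.321 535
bowl [ 0.491 -0.543  0.023] 1.321 910
brush [0.734 0.054 0.017] 1.321 703
rib [ 0.741 -0.155  0.008] 1.321 284
tall [0.43676354 0.16044136 0.18526579] [ 0.01940973 -0.03242609  0.15033691] [0.549504   0.25143256 0.21994514] 340
```

The top view shows the three isolators at (343,200), (346,260) and (391,302), the turntable at (217,195), and the tall jar at (177,200). The grey pointer bracket is near (234,245). B at (343,200) is the farthest isolator from the base. Next I'll measure the turntable.

```bash
python3 - <<'E'
import numpy as np,cv2
c=np.load('top_c.npy');s=np.load('scene_c.npy')
for n,cc in dict(top=c,scene=s).items():
    q=cc.reshape(-1,3);q=q[(q[:,0]>.3)&(q[:,0]<.75)&(q[:,1]>-.05)&(q[:,1]<.4)]
    d=q[(q[:,2]>.054)&(q[:,2]<.066)]
    print(n,'disc',cv2.minEnclosingCircle((d[:,:2]*1000).astype(np.float32)),np.median(d[:,2]))
    h=cv2.convexHull((d[:,:2]*1000).astype(np.float32));print(cv2.fitEllipse(h))
    t=q[(q[:,2]>.12)&(q[:,2]<.2)];print('tall',t.mean(0),t.min(0),t.max(0),len(t), cv2.minEnclosingCircle((t[:,:2]*1000).astype(np.float32)))
    t=q[(q[:,2]>.165)&(q[:,2]<.18)&(q[:,1]>.15)];print('lidtop',t.mean(0) if len(t) else 0,cv2.minEnclosingCircle((t[:,:2]*1000).astype(np.float32)) if len(t) else 0)
b=c[232:262,215:250].reshape(-1,3);b=b[(b[:,2]>.02)&(b[:,2]<.2)]
o=np.array([.52,.16]);
E
python3 - <<'E'
import cv2
a=cv2.imread('pics/top0.png')[140:265,155:285];cv2.imwrite('pics/tz.png',cv2.resize(a,None,fx=5,fy=4.6,interpolation=2))
a=cv2.imread('pics/scene0.png')[170:270,270:390];cv2.imwrite('pics/sz.png',cv2.resize(a,None,fx=5,fy=5,interpolation=2))
E
```

```text
top disc ((528.5037231445312, 134.9893798828125), 161.25527954101562) 0.05868562434670088
((535.602783203125, 132.8234100341797), (262.05609130859375, 320.6523132324219), 105.52896118164062)
tall [0.53048497 0.20382796 0.16069464] [0.30057431 0.00617963 0.120001  ] [0.65478648 0.25143256 0.19983909] 319 ((478.2445068359375, 102.15582275390625), 200.94415283203125)
lidtop [0.52933044 0.22904891 0.17285178] ((530.2739868164062, 230.30458068847656), 21.7596435546875)
scene disc ((538.8575439453125, 198.76641845703125), 200.15945434570312) 0.05922752684458793
((494.1554260253906, 210.64031982421875), (322.2695617675781, 471.78369140625), 42.11615753173828)
tall [0.46304555 0.15090337 0.16435156] [ 0.30004692 -0.02360727  0.12001222] [0.65372056 0.24826138 0.19976718] 383 ((476.14593505859375, 86.02889251708984), 206.1199188232422)
lidtop [0.5432134  0.22598088 0.17235708] ((538.984130859375, 228.2794647216797), 21.96338653564453)
```

View pics/tz.png

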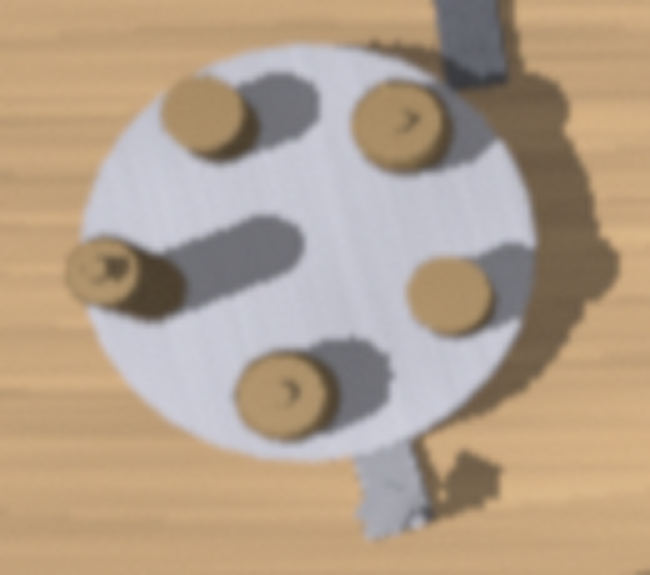

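View pics/sz.png

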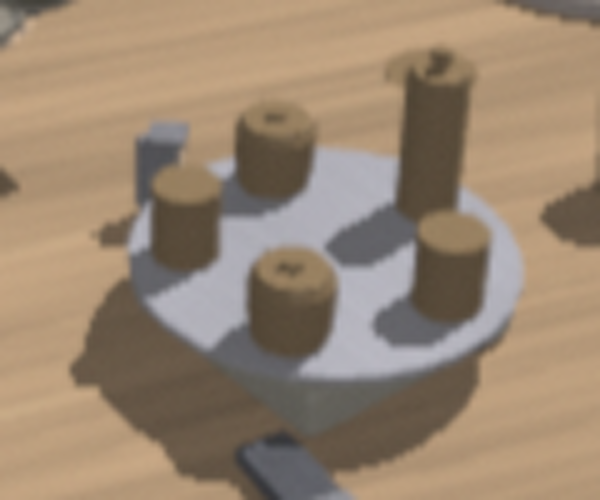

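Run:
```python
import numpy as np,cv2
c=np.load('top_c.npy');s=np.load('scene_c.npy')
from scipy.optimize import least_squares
for n,cc in dict(top=c,scene=s).items():
    m=((cc[...,2]>.05)&(cc[...,2]<.07)).astype(np.uint8)
    k,l,st,ce=cv2.connectedComponentsWithStats(m)
    uv=(217,215) if n=='top' else (335,235)
    i=np.bincount(l[uv[1]-15:uv[1]+15,uv[0]-15:uv[0]+15][m[uv[1]-15:uv[1]+15,uv[0]-15:uv[0]+15]>0]).argmax()
    d=cc[l==i]; h=cv2.convexHull((d[:,:2]*1000).astype(np.float32))[:,0]
    f=lambda x:np.hypot(h[:,0]-x[0],h[:,1]-x[1])-135
    r=least_squares(f,d[:,:2].mean(0)*1000,loss='soft_l1',f_scale=2);print(n,r.x,np.abs(r.fun).mean(),d[:,2].mean())
    o=r.x/1000
    q=cc.reshape(-1,3);rr=np.hypot(q[:,0]-o[0],q[:,1]-o[1]);a=np.degrees(np.arctan2(q[:,1]-o[1],q[:,0]-o[0]))
    for lo,hi in [(.136,.15),(.15,.165),(.165,.176),(.176,.19),(.19,.2)]:
        for z0,z1 in [(.015,.05),(.05,.08),(.08,.14)]:
            k=(rr>lo)&(rr<hi)&(q[:,2]>z0)&(q[:,2]<z1)&(q[:,0]<.62)
            if k.sum():print(lo,z0,k.sum(),np.median(a[k]).round(1),a[k].min().round(1),a[k].max().round(1),np.median(q[k],0).round(3))
    t=(q[:,2]>.125)&(q[:,2]<.2)&(rr<.14);print('tall',np.median(q[t],0),q[t].min(0),q[t].max(0))
    t=(q[:,2]>.17)&(q[:,2]<.178)&(rr<.14);print('  lid',np.median(q[t],0),cv2.minEnclosingCircle((q[t][:,:2]*1000).astype(np.float32)))
```

```text
top [554.30792188 139.8058166 ] 0.7163252998804367 0.058640176942016224
0.136 0.015 11 -163.6 -168.3 -158.6 [0.417 0.1   0.016]
0.15 0.015 11 -160.6 -169.5 -156.7 [0.408 0.088 0.016]
0.15 0.05 24 -163.5 -167.9 -160.1 [0.401 0.094 0.072]
0.165 0.05 47 -163.2 -169.4 -157.2 [0.391 0.09  0.072]
0.176 0.015 4 -158.0 -162.0 -157.6 [0.382 0.071 0.039]
0.176 0.05 55 -163.1 -168.7 -157.6 [0.379 0.087 0.069]
tall [0.5274544  0.22558849 0.17254901] [0.50861375 0.20894957 0.12517563] [0.549504   0.25143256 0.19207354]
  lid [0.52940001 0.22856405 0.17337735] ((530.35009765625, 230.60757446289062), 20.814029693603516)
scene [560.47077455 138.68541708] 1.0256445371394907 0.05952349928847494
0.136 0.05 7 91.2 -130.4 151.6 [0.472 0.204 0.058]
0.15 0.05 12 -162.3 -167.7 -158.4 [0.408 0.09  0.073]
0.165 0.015 1 -162.8 -162.8 -162.8 [0.392 0.087 0.047]
0.165 0.05 18 -163.0 -169.5 -157.7 [0.397 0.088 0.072]
0.176 0.015 40 -160.4 -170.1 -157.1 [0.388 0.078 0.038]
0.176 0.05 31 -160.4 -169.1 -156.7 [0.389 0.077 0.063]
0.19 0.015 2 -159.2 -159.3 -159.1 [0.382 0.071 0.038]
tall [0.54886193 0.22331736 0.15976911] [0.52104464 0.20681808 0.12504908] [0.56154435 0.24826138 0.19072851]
  lid [0.54181961 0.2257505  0.17380034] ((538.1497802734375, 228.3985595703125), 19.920610427856445)
```

Run:
```python
from h import *
s=readout.read_state();M=R.from_rotvec(s['ee_rot']).as_matrix();print(s['t'],M.round(3))
y=np.degrees(np.arctan2(M[1,1],M[0,1]));print('yaw of y',y,np.degrees(s['q']))
```

```text
0.9 [[ 0.     0.359 -0.933]
 [ 0.    -0.933 -0.359]
 [-1.    -0.    -0.   ]]
yaw of y -68.98340577840631 [-8.17838643e+01  1.79269528e+01  8.58120880e+01  9.48369174e-04
  7.62615495e+01 -1.28006838e+01]
```

>>> {"name": "step_arm", "arguments": {
  "targets": [
    {"dp": [0, -0.0144, -0.051], "turn": 0, "gripper": -1},
    {"dp": [0, -0.0144, -0.051], "turn": 0, "gripper": -1},
    {"dp": [0, -0.0144, -0.051], "turn": 0, "gripper": -1},
    {"dp": [0, -0.0144, -0.051], "turn": 0, "gripper": -1},
    {"dp": [0, -0.0144, -0.051], "turn": 0, "gripper": -1},
    {"dp": [0, -0.0144, -0.051], "turn": 0, "gripper": -1},
    {"dp": [0, -0.0144, -0.051], "turn": 0, "gripper": -1},
    {"dp": [0, -0.0144, -0.051], "turn": 0.18, "gripper": -1},
    {"dp": [0, 0, 0], "turn": 0, "gripper": -1},
    {"dp": [0, 0, 0], "turn": 0, "gripper": -1}
  ]
}}

```text
t: 2.15
eef_pos: [0.5274, -0.2365, 0.2386]
ee_rot: [2.122, 0.201, -2.123]
ft_force: [0.8, -0.0, 0.2]
gripper_width: 1.001
```

```bash
cat >> h.py <<'E'
def rel(s,pt):
    M=R.from_rotvec(s['ee_rot']).as_matrix();return M.T@(np.array(pt)-s['eef_pos'])
def yaw(s):
    M=R.from_rotvec(s['ee_rot']).as_matrix();return np.degrees(np.arctan2(M[1,1],M[0,1]))
E
python3 - <<'E'
from h import *
p=cam('wrist');save(p,'w1');s=p['state'];print(s['t'],s['eef_pos'],yaw(s),s['ft_force'])
c=cloud(p).reshape(-1,3);np.save('w1.npy',c)
c=c[(np.hypot(c[:,0]-.527,c[:,1]+.236)<.09)]
for lo,hi in [(.052,.063),(.075,.11)]:
    q=c[(c[:,2]>lo)&(c[:,2]<hi)];print(len(q),np.median(q[:,2]) if len(q) else 0, cv2.minAreaRect((q[:,:2]*1000).astype(np.float32)) if len(q) else 0)
E
```

```text
2.15 [ 0.52743275 -0.23651876  0.2385764 ] -79.20163214097238 [ 0.75626472 -0.01326757  0.179394  ]
3810 0.060210717703512995 ((531.6328735351562, -235.70587158203125), (98.0384750366211, 85.2220458984375), 10.662001609802246)
805 0.09820056475791561 ((530.7161254882812, -236.03799438476562), (60.205108642578125, 13.914623260498047), 10.38274097442627)
```

View pics/w1.png

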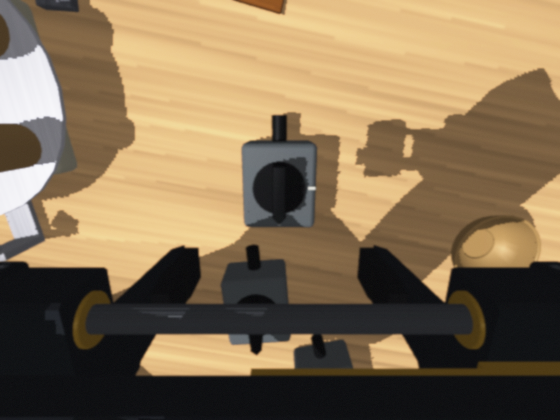

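The wrist view shows the far isolator at (280,185). Its handle lies along the box's x at about 10.5°, and no fingers are near anything. I'll lower and grip it.

>>> {"name": "step_arm", "arguments": {
  "targets": [
    {"dp": [0.05, 0, -0.002], "turn": 0, "gripper": -1},
    {"dp": [0.05, 0, 0], "turn": 0.005, "gripper": -1},
    {"dp": [0.04, 0, 0], "turn": 0, "gripper": -0.5},
    {"dp": [0.0265, 0, 0], "turn": 0, "gripper": 0},
    {"dp": [0, 0, 0], "turn": 0, "gripper": 1},
    {"dp": [0, 0, 0], "turn": 0, "gripper": 1},
    {"dp": [0, 0, 0], "turn": 0, "gripper": 1},
    {"dp": [0, 0, 0], "turn": 0, "gripper": 1},
    {"dp": [0, 0, 0], "turn": 0, "gripper": 1},
    {"dp": [0, 0, 0], "turn": 0, "gripper": 1}
  ]
}}

```text
t: 3.45
eef_pos: [0.5299, -0.2361, 0.0724]
ee_rot: [2.126, 0.193, -2.125]
ft_force: [0.4, -0.6, 1.2]
gripper_width: 0.156
```

>>> {"name": "step_arm", "arguments": {
  "targets": [
    {"dp": [0, 0, 0], "turn": -0.15, "gripper": 1},
    {"dp": [0, 0, 0], "turn": -0.15, "gripper": 1},
    {"dp": [0, 0, 0], "turn": -0.15, "gripper": 1},
    {"dp": [0, 0, 0], "turn": -0.15, "gripper": 1},
    {"dp": [0, 0, 0], "turn": -0.15, "gripper": 1}
  ]
}}

```text
t: 4.08
eef_pos: [0.5301, -0.2363, 0.0724]
ee_rot: [1.659, 0.838, -1.658]
ft_force: [1.7, -2.5, 0.0]
gripper_width: 0.157
```

>>> {"name": "step_arm", "arguments": {
  "targets": [
    {"dp": [0, 0, 0], "turn": -0.15, "gripper": 1},
    {"dp": [0, 0, 0], "turn": -0.15, "gripper": 1},
    {"dp": [0, 0, 0], "turn": -0.15, "gripper": 1},
    {"dp": [0, 0, 0], "turn": -0.15, "gripper": 1},
    {"dp": [0, 0, 0], "turn": -0.15, "gripper": 1},
    {"dp": [0, 0, 0], "turn": -0.07, "gripper": 1},
    {"dp": [0, 0, 0], "turn": 0, "gripper": 1},
    {"dp": [0, 0, 0], "turn": 0, "gripper": 1}
  ]
}}

```text
t: 5.08
eef_pos: [0.5304, -0.2364, 0.0725]
ee_rot: [1.076, 1.286, -1.076]
ft_force: [4.1, -3.6, -1.5]
gripper_width: 0.156
```

Run:
```python
from h import *
s=readout.read_state();print(yaw(s),s['ft_force'],s['wrist_torque'],s['eef_pos'],s['gripper_width'],np.degrees(s['q']))
```

```text
10.273629591576025 [ 4.14249437 -3.55504164 -1.45332034] [-0.63532327 -0.742434    0.1106057 ] [ 0.53038989 -0.23643427  0.07247289] 0.15616644100803795 [-3.55753796e+01  3.47635321e+01  8.68389485e+01 -1.01148367e-02
  5.82653120e+01 -4.58436232e+01]
```

>>> {"name": "step_arm", "arguments": {
  "targets": [
    {"dp": [0, 0, 0], "turn": 0, "gripper": -1},
    {"dp": [0, 0, 0], "turn": 0, "gripper": -1},
    {"dp": [0, 0, 0], "turn": 0, "gripper": -1},
    {"dp": [0, 0, 0], "turn": 0, "gripper": -1},
    {"dp": [-0.04, 0, 0], "turn": 0, "gripper": -1},
    {"dp": [-0.05, 0, 0], "turn": 0, "gripper": -1},
    {"dp": [-0.06, 0, 0], "turn": 0, "gripper": -1},
    {"dp": [-0.04, 0, 0], "turn": 0, "gripper": -1},
    {"dp": [0, 0, 0], "turn": 0, "gripper": -1}
  ]
}}

```text
t: 6.2
eef_pos: [0.5305, -0.2363, 0.2653]
ee_rot: [1.074, 1.283, -1.074]
ft_force: [-0.4, -1.0, 0.3]
gripper_width: 1.002
```

Run:
```python
from h import *
p=cam('wrist');save(p,'w2');s=p['state'];print(s['t'],s['eef_pos'],yaw(s),s['ft_force'])
c=cloud(p).reshape(-1,3)
c=c[(np.hypot(c[:,0]-.527,c[:,1]+.236)<.09)]
for lo,hi in [(.052,.063),(.075,.11)]:
    q=c[(c[:,2]>lo)&(c[:,2]<hi)];print(len(q),np.median(q[:,2]) if len(q) else 0, cv2.minAreaRect((q[:,:2]*1000).astype(np.float32)) if len(q) else 0)
```

```text
6.2 [ 0.5304723  -0.2362982   0.26530228] 10.366543474839407 [-0.40566068 -0.98801128  0.3384934 ]
3358 0.06009308361207971 ((530.2081909179688, -235.66500854492188), (100.16319274902344, 83.48461151123047), 10.332412719726562)
679 0.09814315579325844 ((530.428466796875, -236.18186950683594), (13.717535972595215, 60.296077728271484), 10.491158485412598)
```

View pics/w2.png

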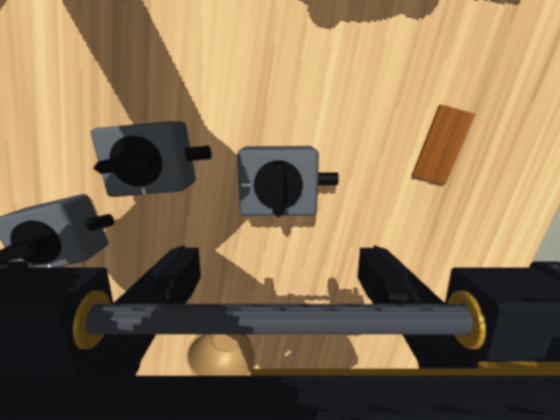

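The picture shows the handle at (278,188), now across the box. It measured 100.5°, exactly 90° from where it started. Next I'll look at the turntable from above it.

>>> {"name": "step_arm", "arguments": {
  "targets": [
    {"dp": [-0.008, 0.0117, -0.0455], "turn": 0, "gripper": -1},
    {"dp": [-0.008, 0.0117, -0.0455], "turn": 0, "gripper": -1},
    {"dp": [-0.008, 0.0117, -0.0455], "turn": 0, "gripper": -1},
    {"dp": [-0.008, 0.0117, -0.0455], "turn": 0, "gripper": -1},
    {"dp": [-0.008, 0.0117, -0.0455], "turn": 0, "gripper": -1},
    {"dp": [-0.008, 0.0117, -0.0455], "turn": 0, "gripper": -1},
    {"dp": [-0.008, 0.0117, -0.0455], "turn": 0, "gripper": -1},
    {"dp": [-0.008, 0.0117, -0.0455], "turn": -0.08, "gripper": -1},
    {"dp": [0, 0, 0], "turn": 0, "gripper": -1},
    {"dp": [0, 0, 0], "turn": 0, "gripper": -1}
  ]
}}

```text
t: 7.5
eef_pos: [0.5561, 0.1386, 0.3248]
ee_rot: [1.014, 1.323, -1.017]
ft_force: [0.7, -0.2, -0.3]
gripper_width: 1.0
```

```bash
cat > wheel.py <<'E'
from h import *
from scipy.optimize import least_squares
import sys
p=cam('wrist');save(p,sys.argv[1]);s=p['state'];print(s['t'],s['eef_pos'],yaw(s),s['ft_force'],np.degrees(s['q']).round(0))
cc=cloud(p);c=cc.reshape(-1,3)
m=((cc[...,2]>.055)&(cc[...,2]<.064)).astype(np.uint8)
k,l,st,ce=cv2.connectedComponentsWithStats(m);i=1+st[1:,4].argmax();d=cc[l==i]
h=cv2.convexHull((d[:,:2]*1000).astype(np.float32))[:,0]
r=least_squares(lambda x:np.hypot(h[:,0]-x[0],h[:,1]-x[1])-135,[556,139],loss='soft_l1',f_scale=1);o=r.x/1000
print('axis',o,np.abs(r.fun).mean(),len(d))
rr=np.hypot(*(c[:,:2]-o).T);a=np.degrees(np.arctan2(c[:,1]-o[1],c[:,0]-o[0]))
k=(rr>.15)&(rr<.185)&(c[:,2]>.067)&(c[:,2]<.08)&(c[:,0]<.6)
print('ptr',k.sum(),np.median(a[k]),a[k].min(),a[k].max(),rr[k].min())
rk=cv2.minAreaRect((c[k][:,:2]*1000).astype(np.float32));print(rk)
j=c[(rr<.15)&(c[:,2]>.168)&(c[:,2]<.18)];print('jar lid',len(j))
if len(j):
    e=cv2.minEnclosingCircle((j[:,:2]*1000).astype(np.float32));print(e);g=np.array(e[0])/1000-o;print('r',np.hypot(*g),np.degrees(np.arctan2(g[1],g[0])))
E
python3 wheel.py w3
```

```text
7.5 [0.55612219 0.1385846  0.32476579] 14.915234470322524 [ 0.66576234 -0.16937818 -0.25819533] [  2.  22.  68.  -0.  91. -13.]
axis [0.55761219 0.13987371] 0.5781939767403127 20320
ptr 470 -163.9771621086055 -170.2526431007672 -157.08844107544002 0.15216780936424468
((389.0935363769531, 90.5905532836914), (35.386802673339844, 34.98405456542969), 60.98638916015625)
jar lid 1403
((534.0586547851562, 231.87705993652344), 21.850988388061523)
r 0.09497044186977091 104.35973306887011
```

View pics/w3.png

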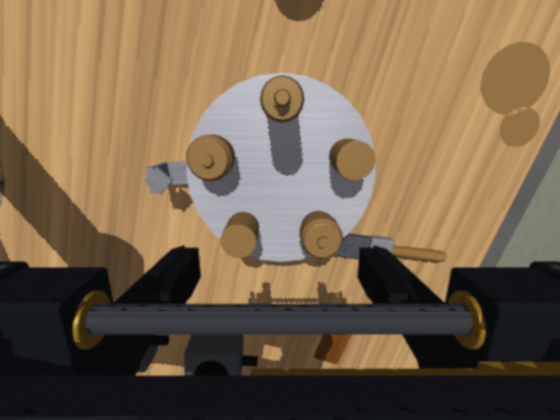

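>>> {"name": "step_arm", "arguments": {
  "targets": [
    {"dp": [0, 0.0015, -0.048], "turn": 0, "gripper": -1},
    {"dp": [0, 0.0012, -0.048], "turn": 0.008, "gripper": -1},
    {"dp": [0, 0, 0], "turn": 0, "gripper": -1},
    {"dp": [0.06, 0, 0], "turn": 0, "gripper": -1},
    {"dp": [0.045, 0, 0], "turn": 0, "gripper": -1},
    {"dp": [0.04, 0, 0], "turn": 0, "gripper": -1},
    {"dp": [0.04, 0, 0], "turn": 0, "gripper": -1},
    {"dp": [0, 0, 0], "turn": 0, "gripper": -1}
  ]
}}

```text
t: 8.55
eef_pos: [0.5332, 0.2305, 0.1388]
ee_rot: [1.019, 1.321, -1.027]
ft_force: [0.7, -0.8, 1.5]
gripper_width: 1.001
```

>>> {"name": "step_arm", "arguments": {
  "targets": [
    {"dp": [0, 0, 0], "turn": 0, "gripper": 0.3},
    {"dp": [0, 0, 0], "turn": 0, "gripper": 1},
    {"dp": [0, 0, 0], "turn": 0, "gripper": 1},
    {"dp": [0, 0, 0], "turn": 0, "gripper": 1},
    {"dp": [0, 0, 0], "turn": 0, "gripper": 1},
    {"dp": [0, 0, 0], "turn": 0, "gripper": 1}
  ]
}}

```text
t: 9.3
eef_pos: [0.5341, 0.2325, 0.1414]
ee_rot: [1.021, 1.318, -1.021]
ft_force: [-1.6, -0.2, 3.4]
gripper_width: 0.49
```

>>> {"name": "step_arm", "arguments": {
  "targets": [
    {"dp": [0, -0.0076, 0.0003], "turn": -0.08, "gripper": 1},
    {"dp": [0, -0.0076, 0.0003], "turn": -0.08, "gripper": 1},
    {"dp": [0, -0.0076, 0.0003], "turn": -0.08, "gripper": 1},
    {"dp": [0, -0.0076, 0.0003], "turn": -0.08, "gripper": 1},
    {"dp": [0, -0.0076, 0.0003], "turn": -0.08, "gripper": 1},
    {"dp": [0, -0.0076, 0.0003], "turn": -0.08, "gripper": 1},
    {"dp": [0, -0.0076, 0.0003], "turn": -0.08, "gripper": 1},
    {"dp": [0, -0.0076, 0.0003], "turn": -0.08, "gripper": 1},
    {"dp": [0, -0.0076, 0.0003], "turn": -0.08, "gripper": 1},
    {"dp": [0, -0.0076, 0.0003], "turn": -0.08, "gripper": 1}
  ]
}}

```text
t: 10.55
eef_pos: [0.475, 0.1874, 0.1415]
ee_rot: [0.404, 1.533, -0.404]
ft_force: [-1.4, -0.7, 3.4]
gripper_width: 0.487
```

Run:
```python
from h import *
s=readout.read_state();d=s['eef_pos'][:2]-[.5576,.1399];print(yaw(s),s['ft_force'],np.hypot(*d),np.degrees(np.arctan2(d[1],d[0])),s['gripper_width'],np.degrees(s['q']).round())
```

```text
60.48440278402627 [-1.41982594 -0.71214329  3.39669203] 0.09532298587815093 150.0907266785847 0.48652657223464707 [  8.  22.  96.   0.  62. -52.]
```

Low forces, and the tool is on the arc. I'll do the remaining 46.2°.

>>> {"name": "step_arm", "arguments": {
  "targets": [
    {"dp": [0, -0.0076, 0.0003], "turn": -0.08, "gripper": 1},
    {"dp": [0, -0.0076, 0.0003], "turn": -0.08, "gripper": 1},
    {"dp": [0, -0.0076, 0.0003], "turn": -0.08, "gripper": 1},
    {"dp": [0, -0.0076, 0.0003], "turn": -0.08, "gripper": 1},
    {"dp": [0, -0.0076, 0.0003], "turn": -0.08, "gripper": 1},
    {"dp": [0, -0.0076, 0.0003], "turn": -0.08, "gripper": 1},
    {"dp": [0, -0.0076, 0.0003], "turn": -0.08, "gripper": 1},
    {"dp": [0, -0.0076, 0.0003], "turn": -0.08, "gripper": 1},
    {"dp": [0, -0.0076, 0.0003], "turn": -0.08, "gripper": 1},
    {"dp": [0, -0.0076, 0.0003], "turn": -0.08, "gripper": 1}
  ]
}}

```text
t: 11.8
eef_pos: [0.4663, 0.1136, 0.1414]
ee_rot: [-0.224, 1.56, 0.223]
ft_force: [-2.0, -1.7, 3.6]
gripper_width: 0.488
```

>>> {"name": "step_arm", "arguments": {
  "targets": [
    {"dp": [0, -0.0005, 0], "turn": -0.005, "gripper": 1},
    {"dp": [0, 0, 0], "turn": 0, "gripper": 1},
    {"dp": [0, 0, 0], "turn": 0, "gripper": 1},
    {"dp": [0, 0, 0], "turn": 0, "gripper": 1}
  ]
}}

```text
t: 12.3
eef_pos: [0.4664, 0.1135, 0.1414]
ee_rot: [-0.225, 1.56, 0.224]
ft_force: [-4.6, -2.2, 4.9]
gripper_width: 0.491
```

Run:
```python
from h import *
s=readout.read_state();d=s['eef_pos'][:2]-[.5576,.1399];print(s['t'],yaw(s),s['eef_pos'],s['ft_force'],np.hypot(*d),np.degrees(np.arctan2(d[1],d[0])),s['gripper_width'],np.degrees(s['q']).round())
for n in ['wrist','top','scene']:
    p=cam(n);save(p,'f'+n)
    c=cloud(p).reshape(-1,3); b=c[(c[:,0]>.36)&(c[:,0]<.42)&(c[:,1]>.05)&(c[:,1]<.13)&(c[:,2]>.066)&(c[:,2]<.08)]
    print(n,len(b),b.mean(0) if len(b) else 0)
    if n=='top':
        np.save('ft.npy',cloud(p))
        for l,(x0,y0,x1,y1) in dict(bk=(100,203,130,230),bowl=(423,196,461,232),brush=(241,96,256,160),rib=(296,128,327,146)).items():
            q=cloud(p)[y0-4:y1+5,x0-4:x1+5].reshape(-1,3);o=np.load('top_c.npy')[y0-4:y1+5,x0-4:x1+5].reshape(-1,3)
            print(l,np.median(q[q[:,2]>.006],0)-np.median(o[o[:,2]>.006],0))
```

```text
12.3 106.39877774929045 [0.46636571 0.11345414 0.14141703] [-4.61257542 -2.16496997  4.91891595] 0.0949898906620606 -163.83484139700758 0.4910317870289395 [  -0.   18.  101.   -0.   61. -107.]
wrist 2047 [0.39159317 0.09086651 0.07325912]
top 50 [0.38770107 0.08210392 0.07126903]
bk [0.00027646 0.00092324 0.00023685]
bowl [0.00011472 0.00044195 0.0001056 ]
brush [-3.98902280e-05  1.06545785e-04  3.23508022e-04]
rib [-1.25988888e-03  7.14399217e-04 -5.09311428e-05]
scene 44 [0.3969295  0.088182   0.07172969]
```

View pics/fwrist.png

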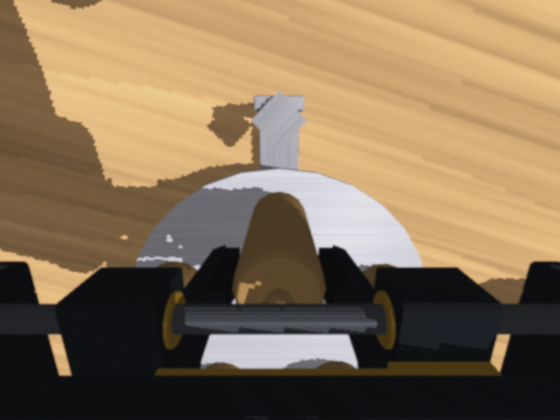

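View pics/ftop.png

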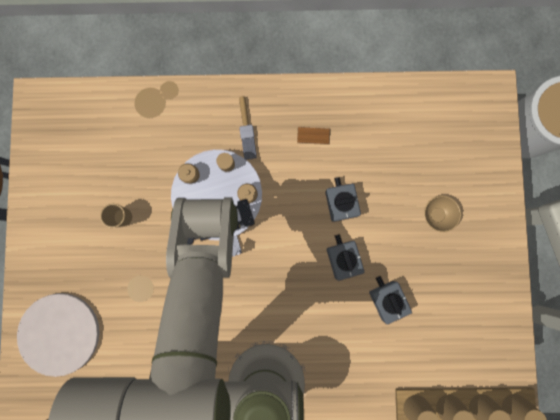

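View pics/fscene.png

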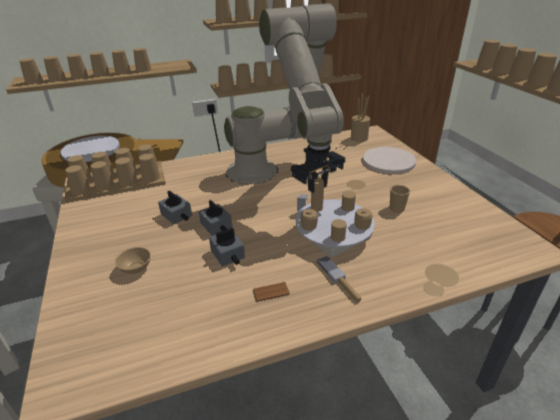

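The wrist view shows the jar (280,290) directly in line with the pointer (279,130), and it is still gripped. The bystanders have shifted by less than 2 mm. I'm handing it in.

```bash
python3 -c "
from h import *
s=readout.read_state();print(s['t'],s['eef_pos'],s['ft_force'],s['gripper_width'],np.abs(s['qvel']).max())
print(ctrl.sign_off())"
```

```text
12.45 [0.46634793 0.11349368 0.14140487] [-4.48814609 -2.72395018  4.41013286] 0.4886855827934474 0.0015052335899022639
the job is handed in; nothing more can be done
None
```

I switched off the farthest isolator, turned the turntable by hand to the pointer, and handed the job in at about 12.5 s with the tall jar still gripped. The hand-in gives no verdict, so these are my own last checks:

- **Isolator:** the handle went 90° anticlockwise. The wrist camera measured it going from about 10.5° to 100.5°.
- **Tall jar:** I gripped it and turned the disc about 92° anticlockwise. The gripper ended under 1 mm from the measured spot in line with the pointer, and the wrist picture showed the jar and pointer lined up.
- **Hold:** the fingers stopped on the jar at about 43 mm for its 44 mm width, and the arm was still. I could not read the finger force directly. The outside force on the tool was only about 7 N.
- **Loose pots and tools:** the beaker, bowl, brush and rib showed less than 2 mm of shift in the top view.

One disagreement: the cameras put the turntable's axis up to about 6 mm apart. The scene camera was the outlier, while the wrist and top cameras agreed within about 3 mm. I used the close-up wrist measurement.

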